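# Find the ampoule tray and set its box number on the thumbwheel

### The job

One of the three sliding-lid boxes holds the tray of ampoules: find it, with only one box open at a time, and leave that box with its lid slid fully back and the other two shut. Then roll the thumbwheel of the grey number setter with a fingertip until that box's number, counted 1, 2, 3 from the left, stands squarely at the pointer. Leave the contents in their boxes and knock nothing over.

Things in the scene. Friction and masses are not known exactly. Their poses are not given: they have to be found in the camera images.
- box_row: Fixed row of three equal grey boxes on a steel base, 162 x 292 x 77 mm. Origin: centre of its underside; x points away from the robot along the boxes, y left, z up. Box 1 (left) is centred at y = +94 mm, box 2 at y = 0, box 3 (right) at y = -94 mm. Each is 150 x 90 mm, walls 5 mm, rim at z = 68 mm, inner floor at z = 11 mm. Guide rails 4 mm wide beside each lid rise to z = 77 mm.
- lid_1 (a joint): Travel of the left box's lid in m: 0 shut, 0.100 slid fully back (+x of box_row; end stop). The lid slides with 1.5 N of friction and stays where it is left.
- lid_2 (a joint): Travel of the middle box's lid, as lid_1.
- lid_3 (a joint): Travel of the right box's lid, as lid_1.
- lug_1 (a point): Centre of the white cross bar on the left box's lid, by which a fingertip pushes the lid from either side: 12 mm along x, 54 mm along y, from the lid's top face (z = 73 mm) up to z = 90 mm; this point is at z = 81 mm and moves with the lid. Shut, it is at x = -50 mm of box_row. Axes as box_row.
- lug_2 (a point): The same on the middle box's lid.
- lug_3 (a point): The same on the right box's lid.
- setter: Fixed grey box-number setter with one large thumbwheel; housing 172 (x) x 110 mm (y), side cheeks 86 mm high, end walls 64 mm. Origin: centre of its underside; x points away from the robot, across the wheel's axis; y (left) along the axis; z up. The pointer, a black diamond on a post 128 mm high at y = +45 mm, is level with the very top of the wheel (x = 0).
- wheel_centre (a point): Centre of the wheel on its axis, 76 mm above the worktop; axes as setter. White drum, radius 52 mm, 72 mm wide; black numbers on its left half, eight grey finger lugs on the right half, centred at y = -18.5 mm: radial fins 32 mm wide, 6 mm thick, out to a radius of 67 mm, midway between numbers: at wheel angle q they stand at q + pi/8 + k*pi/4 from the top, counted toward +x.
- wheel (a joint): Wheel angle in rad about setter's +y. Number n (1 to 8) is at the top, at the pointer, at (n-1)*pi/4. Rolling the top away from the robot (+x) raises the number, toward the robot lowers it. End stops 0.35 rad beyond 1 and 8. No clicks: it turns against a steady friction of 0.10 N m and stays where it is left.
- ampoule_tray: The wanted part: flat white tray of glass ampoules, 58 x 118 x 12 mm, lying lengthwise (its long side along box_row's x) on the floor of one of the boxes. Origin: centre of its underside.
- plaster_roll: Not wanted: roll of plaster lying in another box, 50 mm across, 25 mm high. Origin: centre of its underside.
- vial: Not wanted: capped vial standing in the remaining box, 25 mm across, 58 mm high. Origin: centre of its underside.
- dropper_bottle: Bystander: loose clear squeeze bottle, 51 mm across, 106 mm high, standing left of the boxes. Origin: centre of its underside, z up.
- small_jar: Bystander: loose white screw-cap jar, 68 mm across, 130 mm high, standing right of the setter. Origin: centre of its underside, z up.

How it is judged:
By the outcome, as a careful person would: the job done as asked, in the order asked, and still so for the second after the job is handed in, with the robot touching nothing.
It also fails if it takes over 72 s, if anything falls off the work surface, if the arm or the gripper's body presses on something with over 40 N, if the wrist force passes 120 N, or if a joint passes its speed limit or range.

### The arm

A 7-joint arm with a two-finger parallel gripper is mounted at the origin on a cart in front of the work surface, level with it; the furniture and walls round the work are solid. World frame = base frame: x ahead of the robot, y to its left, z up, the work surface at z = 0. Lengths are in m, angles in rad, forces in N, time in s.
With the tool pointing down it reaches from about 0.425 to 0.925 m from the base axis. Payload 6.8 kg.
Tool frame: the origin (TCP) lies at the very end of the fingers, on their centre line; the grasp point (between the pads) lies 19 mm behind it; z points along the fingers, y is the line along which they close (so a half turn about z gives the same grasp; the last joint's range is limited). The gripper opens to 85 mm and grips with 20 to 120 N. Pads are 22 mm wide; open, the fingers measure 114 mm over their backs; the gripper's body (76 mm by 85 mm) begins 54 mm behind the grasp point. The pads swing forward as they close: fully open they stand 13 mm farther back than shut.
Start: joints at [1.139, 0.477, 0.022, 1.555, -0.011, 1.109, -0.083], TCP at [0.215, -0.64, 0.231] pointing down, gripper open.
Joint ranges: [-2.96, 2.96], [-0.34, 2.1], [-1.41, 1.46], [0.24, 2.44], [-1.37, 4.51], [0.17, 1.92], [-2.96, 2.96]. Speed limits (rad/s): [2.39, 2.39, 3.14, 3.14, 3.14, 3.14, 3.14].

### API

Orientations are given as a unit quaternion [w, x, y, z].
In Python, from station import bot gives the robot as it stands.
- The arm moves only by the tool nudge_tcp, called after "Request:" as name(argument=value, ...) on one line, values as JSON. Schema: {"type":"object","properties":{"segments":{"type":"array","items":{"type":"number"},"minItems":5,"maxItems":100},"grip_force":{"type":"number"},"only":{"type":"string"},"quiet":{"type":"boolean"},"lines":{"type":"string"}},"required":["segments"],"additionalProperties":false}. segments is one flat list of numbers that holds 1 to 20 rows one after another, with no inner brackets; each row has 5 numbers: dx, dy, dz in units of 100 mm, then a turn about the tool's z in units of 0.25 rad, then the opening from 0.0 (shut) to 1.0 (fully open); each row shifts and turns the commanded pose from where the row before left it, along the tool's axes as they then stand; what a row does not reach is not made up. A row lasts 1/10 s, in which the tool goes at most 0.05 m and 0.15 rad, less where a joint would pass 70% of its speed; a pose out of reach is approached as far as the arm can. The fingers move at their own pace and stop on an object; grip_force is the grip in N (left out, the last holds). Time passes only in rows, so rows that do not move let the fingers close. The tool returns the time, the measured TCP pose, the force, the opening and the grip force at its end. only (a regular expression) keeps the lines of the reply that match it, lines (a string "A,B") keeps lines A to B, and quiet returns only ok. Input that does not fit is refused with a message, and nothing moves.
- bot.get_obs(): the state, without advancing time (a new reading comes with each control period).
- bot.read_camera(name): name is "scene" or "top"; returns the picture (420x560x3 uint8, blue, green, red); there is no depth.
- bot.camera_info(name): a dict with "vertical_fov" (degrees; the focal length in pixels is half the picture's height over the tangent of half this angle, whatever the lens; pixels are square), "cx", "cy" (the principal point, pixels), "view" (4x4, takes a point from world to camera coordinates). Camera axes: x right, y up, looking along -z (the intrinsics and any distortion apply to the point x, -y, -z); pixel columns grow to the right and rows downward; lengths in m; the calibration is good to about 2 mm. A picture is of the moment at which its call begins. camera_info takes no time and is no camera call.
- bot.hand_in(): hands the job in; it is judged then, once.
The state is a dict: "t": time; "q": joint angles; "joint_vel": joint speeds; "joint_torque": joint torques, N m; "eef_pos": TCP position; "tool_rot": TCP orientation; "contact_force": force on the tool from outside, world axes, zero at the start; "torque": the same for the moment, N m; "gripper_width": opening from 0.0 (shut) to 1.0 (fully open); "grasp_force": force on a finger pad.
Only numpy, scipy, OpenCV 4.12 (cv2) and the standard library are available. Lean on these libraries where they do the work, as an engineer would, in place of code of your own. Each camera call takes 0.05 s, during which the arm holds its last target. There are 200 camera calls.

## Working session

There is one attempt and no reset: what is moved stays moved. The work goes in short steps, Python scripts to look and compute and a tool call to move; the robot and the scene stay as the last step left them, time stands still between calls to the robot, and variables do not carry over. Pictures are saved under pics/ and viewed, at most 10 in all, crops included, and the job is handed in when it is done.

```bash
ls; mkdir -p pics; python3 - <<'E'
from station import bot
import cv2,numpy as np
for n in("scene","top"):
    cv2.imwrite(f"pics/{n}0.png",bot.read_camera(n)); i=bot.camera_info(n); print(n,{k:(np.round(v,4).tolist() if k=="view" else v) for k,v in i.items()})
o=bot.get_obs();print(o)
E
```

```text
pics
station.py
scene {'vertical_fov': 43.52463585958107, 'cx': 274.91275887412274, 'cy': 212.04934749574647, 'view': [[0.669, -0.7431, -0.016, -0.3413], [0.5824, 0.5107, 0.6324, -0.3361], [-0.4618, -0.4324, 0.7744, -1.6943], [0.0, 0.0, 0.0, 1.0]]}
top {'vertical_fov': 55.87263577720499, 'cx': 278.973113291787, 'cy': 210.72370556794883, 'view': [[-0.0289, -0.9996, -0.0008, -0.0125], [0.9787, -0.0285, 0.2031, -0.4962], [-0.2031, 0.005, 0.9792, -1.1076], [0.0, 0.0, 0.0, 1.0]]}
{'t': 0.1, 'q': array([ 1.13887738,  0.47770524,  0.02234244,  1.55633288, -0.01149502,
        1.10927886, -0.08309278]), 'joint_vel': array([ 0.00028524, -0.00137502, -0.00151059, -0.00360786,  0.00022159,
        0.00117585, -0.00021446]), 'joint_torque': array([ 4.84011689e-03, -5.97759712e+01,  1.61383364e+00, -2.81954634e+01,
        1.28374470e-02,  5.01257149e-03, -8.89723367e-06]), 'eef_pos': array([ 0.21460301, -0.63943169,  0.23043942]), 'tool_rot': array([-7.75789886e-04,  9.86918549e-01,  1.61217680e-01, -1.87244720e-04]), 'contact_force': array([-0.28335039,  1.31739484, -0.18550969]), 'torque': array([0.01678209, 0.02446297, 0.02437337]), 'grasp_force': 0.0, 'gripper_width': 1.0020896097282914}
```

View pics/scene0.png

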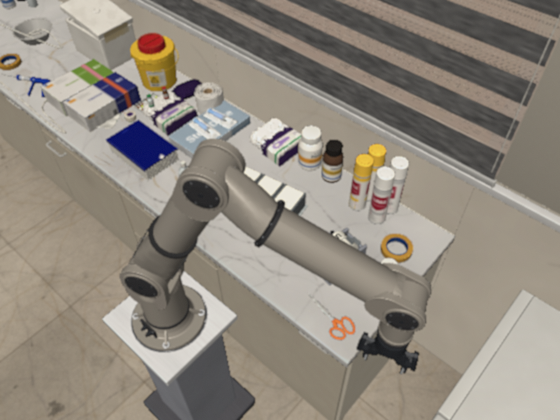

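View pics/top0.png

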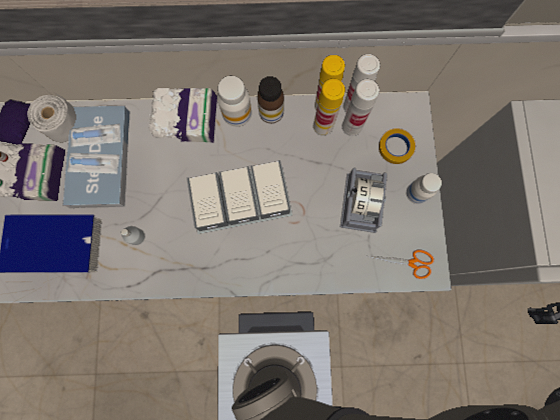

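The top view shows the box row at px (190–290, 160–230), the setter at (343–387, 168–230), the bottle at (132, 235) and the jar at (426, 188).

```bash
cat > h.py <<'E'
import cv2,numpy as np
from station import bot
def cam(n):
    i=bot.camera_info(n); return i,210/np.tan(np.radians(i["vertical_fov"])/2),np.array(i["view"])
def ray(n,u,v,z):
    i,f,V=cam(n); d=V[:3,:3].T@np.array([(u-i["cx"])/f,-(v-i["cy"])/f,-1]); c=-V[:3,:3].T@V[:3,3]
    return c+d*(z-c[2])/d[2]
def proj(n,p):
    i,f,V=cam(n); q=V[:3,:3]@np.asarray(p)+V[:3,3]; return np.array([i["cx"]+f*q[0]/-q[2],i["cy"]-f*q[1]/-q[2]])
def pic(n,name,x0,y0,x1,y1,k):
    im=bot.read_camera(n); cv2.imwrite("pics/"+name,cv2.resize(im[y0:y1,x0:x1],None,fx=k,fy=k,interpolation=cv2.INTER_CUBIC)); return im
E
python3 - <<'E'
from h import *
im=pic("top","crop1.png",180,150,400,240,3.6)
hsv=cv2.cvtColor(im,cv2.COLOR_BGR2HSV)
# dark grey boxes/setter mask
m=((hsv[...,2]<150)).astype(np.uint8)*255
m=cv2.morphologyEx(m,cv2.MORPH_CLOSE,np.ones((3,3)))
for x0,x1 in((180,300),(335,395)):
    s=np.zeros_like(m); s[150:240,x0:x1]=m[150:240,x0:x1]
    for c in cv2.findContours(s,0,2)[0]:
        if cv2.contourArea(c)>300: print(cv2.minAreaRect(c),cv2.boxPoints(cv2.minAreaRect(c)).round(1).tolist())
E
```

```text
((238.64443969726562, 196.75820922851562), (58.519309997558594, 99.87108612060547), 79.2156982421875) [[184.10000610351562, 177.39999389648438], [282.20001220703125, 158.6999969482422], [293.20001220703125, 216.1999969482422], [195.10000610351562, 234.8000030517578]]
((368.7923278808594, 190.16156005859375), (50.48213195800781, 82.73116302490234), 7.125016689300537) [[338.6000061035156, 228.10000610351562], [348.8999938964844, 146.0], [399.0, 152.1999969482422], [388.70001220703125, 234.3000030517578]]
```

View pics/crop1.png

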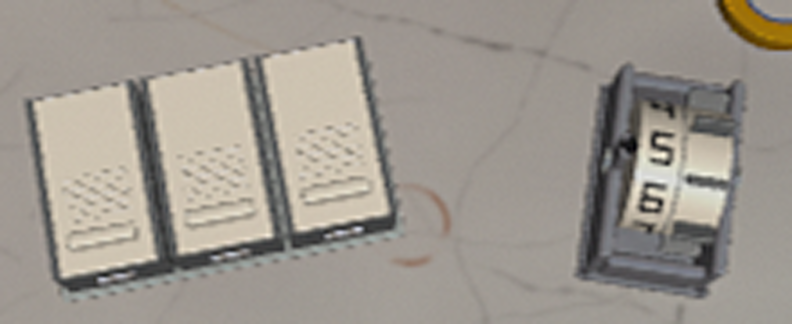

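The crop shows three lids with lugs at full-image px ≈ (208, 216), (241, 209), (273, 202.5). The setter's pointer is at ≈ (354, 190), next to the "5".

```bash
python3 - <<'E'
from h import *
P=[ray("top",u,v,.090) for u,v in((208.05,216.1),(240.8,209.2),(273.05,202.5))]
print(np.round(P,4), np.linalg.norm(P[0]-P[1]),np.linalg.norm(P[1]-P[2]))
im=pic("top","crop2.png",335,155,400,240,7)
hsv=cv2.cvtColor(im,cv2.COLOR_BGR2HSV).astype(int)
# lids: cream
m=((hsv[...,1]>22)&(hsv[...,2]>150)&(hsv[...,0]<35)).astype(np.uint8)*255
s=np.zeros_like(m); s[150:240,180:300]=m[150:240,180:300]
s=cv2.morphologyEx(s,cv2.MORPH_CLOSE,np.ones((3,3)))
for c in cv2.findContours(s,0,2)[0]:
    if cv2.contourArea(c)>300:
        b=cv2.boxPoints(cv2.minAreaRect(c)); W=np.array([ray("top",u,v,.073) for u,v in b]); 
        print("lid",cv2.contourArea(c),W.mean(0).round(4),W[:,:2].round(4).tolist())
print("cam",-cam("top")[2][:3,:3].T@cam("top")[2][:3,3])
E
```

```text
[[ 0.4778  0.1735  0.09  ]
 [ 0.495   0.0811  0.09  ]
 [ 0.5118 -0.0105  0.09  ]] 0.09399855100739764 0.09316035196819672
lid 5320.0 [0.564  0.0859 0.073 ] [[0.6832, 0.2611], [0.6729, -0.0914], [0.445, -0.0824], [0.4548, 0.2561]]
cam [ 0.26035643 -0.02100532  1.1852603 ]
```

View pics/crop2.png

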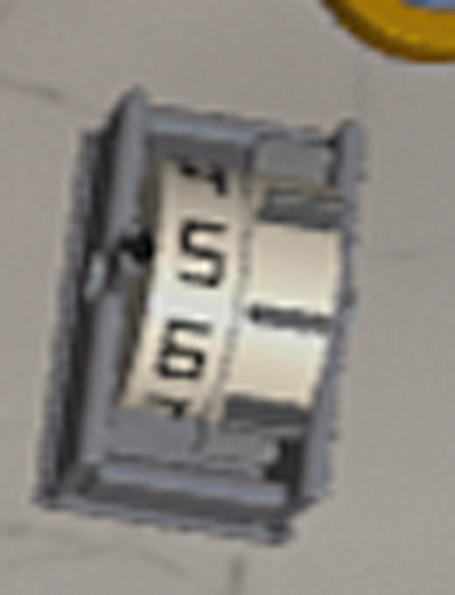

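The setter crop shows the diamond at crop (140, 248), the "5" centred at (203, 252), and a fin edge-on at (290, 318). The cheek tops end at (135, 100) and (355, 130).

Units first: shifts go in units of 100 mm and turns go in units of 0.25 rad. So -0.05 m is -0.5, 0.03 m is 0.3.

```bash
python3 - <<'E'
from h import *
R=lambda x,y,z:ray("top",335+x/7-.43,155+y/7-.43,z)
for n,x,y,z in(("ptr",140,248,.128),("5",203,252,.128),("cheekLfar",135,95,.086),("cheekRfar",352,125,.086),("baseLnear",42,503,.0),("baseRnear",285,542,.0),("cheekRnear",318,495,.086),("cheekLnear",88,462,.086),("fin",290,318,.137)): print(n,R(x,y,z).round(4))
print("jar",ray("top",431,181,.13).round(3),"bottle",ray("top",127,230,.1).round(3))
E
```

```text
ptr [ 0.5319 -0.2364  0.128 ]
5 [ 0.5295 -0.2611  0.128 ]
cheekLfar [ 0.608  -0.2473  0.086 ]
cheekRfar [ 0.5925 -0.3361  0.086 ]
baseLnear [ 0.4521 -0.2124  0.    ]
baseRnear [ 0.4321 -0.3162  0.    ]
cheekRnear [ 0.4383 -0.3095  0.086 ]
cheekLnear [ 0.4544 -0.218   0.086 ]
fin [ 0.4998 -0.2909  0.137 ]
jar [ 0.551 -0.449  0.13 ] bottle [0.443 0.396 0.1  ]
```

Request:
nudge_tcp(segments=[0.3, 0, -0.5, 0, 0, 0.3, 0, -0.2, 0, 0], grip_force=20)

```text
t: 0.4
eef_pos: [0.2665, -0.6235, 0.2968]
tool_rot: [0.001, 0.987, 0.159, -0.0]
contact_force: [-0.6, -1.0, 0.5]
gripper_width: 0.693
grasp_force: 0.0
```

Box-row yaw is about +0.183 and lug 2 is at (0.495, 0.081). The setter centre is about (0.5243, -0.2795), yaw about -0.182, with q about π+0.04. I'll start with box 3.

To row units: -0.04 m is -0.4, -0.035 m is -0.35, 0.137 rad is 0.548.

```bash
cat >> h.py <<'E'
def go(x,y,z=None,yaw=None):
    o=bot.get_obs(); q=o["tool_rot"]; p=o["eef_pos"]; psi=2*np.arctan2(q[2],q[1]); psi=(psi+np.pi)%(2*np.pi)-np.pi
    d=np.array([x,y])-p[:2]
    print("yaw",round(psi,4),"dx,dy in tool",round(np.cos(psi)*d[0]+np.sin(psi)*d[1],4),round(np.sin(psi)*d[0]-np.cos(psi)*d[1],4),"dz",None if z is None else round(p[2]-z,4),"t",o["t"],"F",o["contact_force"].round(1))
E
```

Request:
nudge_tcp(segments=[0, 0, 0, 0.548, 0, 0.32, -0.32, 0, 0, 0, 0.32, -0.32, 0, 0, 0, 0.3, -0.35, 0, 0, 0, 0.3, -0.35, 0, 0, 0, 0.3, -0.35, 0, 0, 0, 0.3, -0.35, 0, 0, 0, 0.3, -0.35, 0, 0, 0, 0.3, -0.35, 0, 0, 0, 0.2, -0.4, 0, 0, 0, 0.2, -0.4, 0, 0, 0, 0.1, -0.4, 0, 0, 0, 0.1, -0.4, 0, 0, 0, 0.1, -0.4, 0, 0, 0, 0.05, -0.4, 0, 0, 0, 0, -0.3, 0, 0, 0, 0, 0, 0, 0, 0])

```text
t: 2.1
eef_pos: [0.4794, -0.0236, 0.2944]
tool_rot: [-0.001, 0.995, 0.097, 0.0]
contact_force: [0.2, -0.6, -0.9]
gripper_width: -0.002
grasp_force: 0.0
```

```bash
python3 -c "
from h import *
go(.4803,-.0163,.082)"
```

```text
yaw 0.1943 dx,dy in tool 0.0023 -0.007 dz 0.2124 t 2.1 F [ 0.2 -0.6 -0.9]
```

Request:
nudge_tcp(segments=[0, -0.07, 0.4, 0.044, 0, 0, 0, 0.45, 0, 0, 0, 0, 0.45, 0, 0, 0, 0, 0.45, 0, 0, 0, 0, 0.2, 0, 0, 0, 0, 0.16, 0, 0, 0, 0, 0, 0, 0])

```text
t: 2.8
eef_pos: [0.4771, -0.0224, 0.0811]
tool_rot: [-0.0, 0.996, 0.087, -0.002]
contact_force: [-0.5, -0.2, 1.2]
gripper_width: 0.003
grasp_force: 0.0
```

```bash
python3 -c "
from h import *
pic('scene','s1.png',150,100,450,325,2.6)
go(.4803,-.0163,.082)"
```

```text
yaw 0.1752 dx,dy in tool 0.0032 -0.0054 dz 0.0005 t 2.85 F [-0.8 -1.2  1.1]
```

View pics/s1.png

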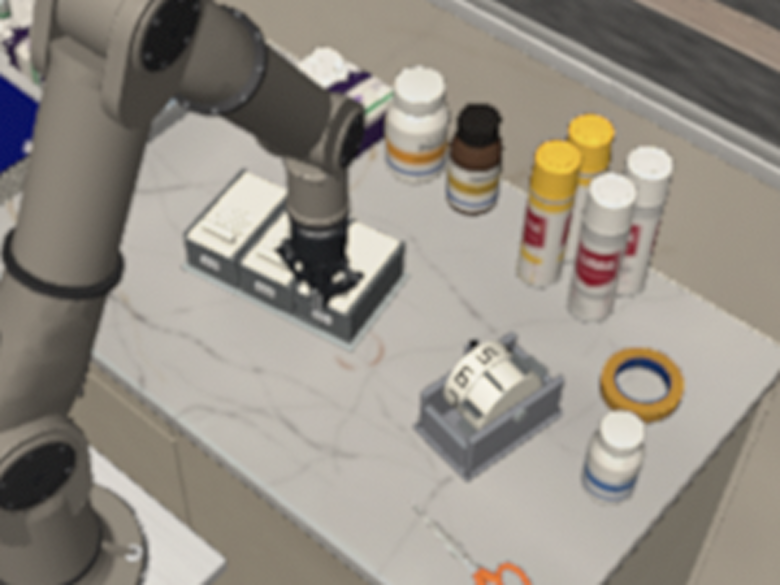

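The scene view shows the fingertip standing in front of box 3's lug at crop (320, 290). I'll push.

Request:
nudge_tcp(segments=[0.15, -0.05, 0, 0, 0, 0.12, 0, 0, 0, 0, 0.15, 0, 0, 0, 0, 0.15, 0, 0, 0, 0, 0.15, 0, 0, 0, 0, 0.15, 0, 0, 0, 0, 0.08, 0, 0, 0, 0, 0, 0, 0, 0, 0])

```text
t: 3.65
eef_pos: [0.573, -0.0, 0.0839]
tool_rot: [-0.0, 0.996, 0.088, 0.001]
contact_force: [0.2, 0.8, 0.6]
gripper_width: -0.001
grasp_force: 0.0
```

Request:
nudge_tcp(segments=[-0.2, 0, -0.2, 0, 0, 0, 0, -0.5, 0, 0, 0, 0.3, -0.5, 0, 0, 0, 0.5, -0.5, 0, 0, 0, 0.5, -0.4, 0, 0, 0, 0.5, 0, 0, 0, 0, 0.5, 0, 0, 0, 0, 0.5, 0, 0, 0, 0, 0, 0, 0, 0])

```text
t: 4.55
eef_pos: [0.5938, -0.2596, 0.2625]
tool_rot: [0.002, 0.997, 0.082, -0.0]
contact_force: [-1.0, -0.7, -0.4]
gripper_width: 0.004
grasp_force: 0.0
```

```bash
python3 - <<'E'
from h import *
a=bot.read_camera("top")[130:270,160:360];b=bot.read_camera("scene")[130:270,180:380]
cv2.imwrite("pics/o3.png",cv2.resize(np.vstack([a,b]),None,fx=2.1,fy=2.1,interpolation=2))
go(.4803,-.0163,.082)
E
```

```text
yaw 0.1725 dx,dy in tool -0.0724 -0.2513 dz 0.1805 t 4.65 F [-0.8  0.8  0.5]
```

View pics/o3.png

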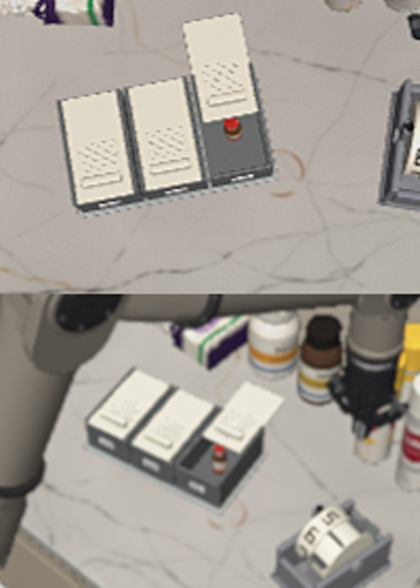

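Box 3 holds the vial, whose red cap shows at (232, 127), and its lid is about 80 mm back. I'll close it from the far side of the lug.

To row units: -0.045 m is -0.45, -0.04 m is -0.4, -0.008 rad is -0.032.

Request:
nudge_tcp(segments=[0.15, -0.4, 0, -0.032, 0, 0.15, -0.45, 0, 0, 0, 0.1, -0.45, 0, 0, 0, 0.1, -0.45, 0, 0, 0, 0.1, -0.45, 0, 0, 0, 0.1, -0.4, 0, 0, 0, 0, 0, 0.4, 0, 0, 0, 0, 0, 0, 0])

```text
t: 5.45
eef_pos: [0.6132, 0.0217, 0.2188]
tool_rot: [-0.0, 0.995, 0.095, -0.004]
contact_force: [-0.9, -0.9, 0.3]
gripper_width: 0.005
grasp_force: 0.0
```

```bash
python3 -c "
from h import *
print(ray('top',268.1,176.7,.09))
go(.6218,.0099,.082)"
```

```text
[0.58829335 0.00171789 0.09      ]
yaw 0.1898 dx,dy in tool 0.0062 0.0132 dz 0.1368 t 5.45 F [-0.9 -0.9  0.3]
```

Request:
nudge_tcp(segments=[0.06, 0.13, 0.3, 0.028, 0, 0, 0, 0.45, 0, 0, 0, 0, 0.35, 0, 0, 0, 0, 0.25, 0, 0, 0, 0, 0, 0, 0])

```text
t: 5.95
eef_pos: [0.6226, 0.0058, 0.0851]
tool_rot: [0.0, 0.996, 0.088, -0.003]
contact_force: [-0.2, 0.0, 0.0]
gripper_width: 0.001
grasp_force: 0.0
```

```bash
python3 -c "
from h import *
go(.6218,.0099,.082); go(.5285,-.0074)"
```

```text
yaw 0.176 dx,dy in tool -0.0001 -0.0041 dz 0.0031 t 5.95 F [-0.2  0.   0. ]
yaw 0.176 dx,dy in tool -0.095 -0.0034 dz None t 5.95 F [-0.2  0.   0. ]
```

To row units: -0.015 m is -0.15, -0.012 m is -0.12.

Request:
nudge_tcp(segments=[-0.12, -0.03, 0.02, 0, 0, -0.12, 0, 0, 0, 0, -0.15, 0, 0, 0, 0, -0.15, 0, 0, 0, 0, -0.15, 0, 0, 0, 0, -0.12, 0, 0, 0, 0, -0.1, 0, 0, 0, 0, -0.03, 0, 0, 0, 0, 0, 0, 0, 0, 0])

```text
t: 6.85
eef_pos: [0.5331, -0.0066, 0.0876]
tool_rot: [0.0, 0.996, 0.088, 0.002]
contact_force: [0.2, 1.0, 4.6]
gripper_width: -0.001
grasp_force: 2.1
```

Request:
nudge_tcp(segments=[-0.02, 0, 0, 0, 0, 0, 0, 0, 0, 0])

```text
t: 7.05
eef_pos: [0.5314, -0.0069, 0.0874]
tool_rot: [0.0, 0.996, 0.088, 0.002]
contact_force: [1.6, 1.2, 6.2]
gripper_width: 0.0
grasp_force: 2.5
```

```bash
python3 -c "
from h import *
for _ in range(3): go(.5285,-.0074)"
```

```text
yaw 0.1768 dx,dy in tool -0.0029 -0.0 dz None t 7.05 F [1.6 1.2 6.2]
yaw 0.1768 dx,dy in tool -0.0029 -0.0 dz None t 7.05 F [1.6 1.2 6.2]
yaw 0.1768 dx,dy in tool -0.0029 -0.0 dz None t 7.05 F [1.6 1.2 6.2]
```

Request:
nudge_tcp(segments=[0.1, 0, -0.1, 0, 0, 0.1, 0, -0.5, 0, 0, 0, 0.3, -0.5, 0, 0, 0, 0.5, -0.4, 0, 0, 0, 0.5, 0, 0, 0, 0, 0.5, 0, 0, 0, 0, 0.3, 0, 0, 0, 0, 0, 0, 0, 0])

```text
t: 7.85
eef_pos: [0.5826, -0.2024, 0.2189]
tool_rot: [0.002, 0.996, 0.084, -0.001]
contact_force: [-0.3, -0.1, 1.0]
gripper_width: 0.004
grasp_force: 0.0
```

```bash
python3 - <<'E'
from h import *
a=bot.read_camera("top")[140:240,170:310];b=bot.read_camera("scene")[150:250,200:340]
cv2.imwrite("pics/c3.png",cv2.resize(np.vstack([a,b]),None,fx=3,fy=3,interpolation=2))
go(.4803,-.0163,.082)
E
```

```text
yaw 0.1748 dx,dy in tool -0.0701 -0.1948 dz 0.1368 t 7.95 F [0.5 0.8 0.6]
```

View pics/c3.png

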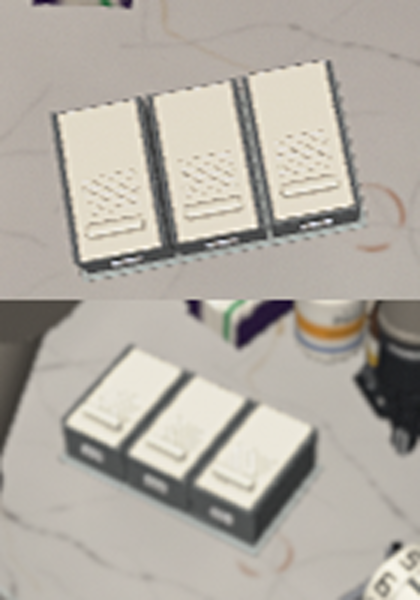

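Lid 3 looks shut again. I'll check that by sub-pixel comparison with the first picture, and then move to box 2.

```bash
cat >> h.py <<'E'
def shut(k):
    a=cv2.imread("pics/top0.png"); b=bot.read_camera("top"); u,v=[(208,212),(241,204),(273,197)][k-1]
    t=b[v-20:v+14,u-13:u+14]; S=a[v-26:v+20,u-19:u+20]
    r=cv2.matchTemplate(cv2.resize(S,None,fx=8,fy=8,interpolation=2),cv2.resize(t,None,fx=8,fy=8,interpolation=2),5)
    _,s,_,p=cv2.minMaxLoc(r); print("lid",k,"shift px",(6-p[0]/8,6-p[1]/8),"score",round(s,3))
E
python3 - <<'E'
from h import *
for k in(1,2,3): shut(k)
# box2 front of lug
go(.495-.0345,.0811-.0064,.079)
E
```

```text
lid 1 shift px (0.0, 0.0) score 0.992
lid 2 shift px (0.0, 0.0) score 0.993
lid 3 shift px (-0.125, -1.0) score 0.97
yaw 0.1792 dx,dy in tool -0.0736 -0.2858 dz 0.14 t 8.1 F [ 0.2 -0.1 -0. ]
```

Lid 3 is still about 2 mm open, so I'll finish closing it with a deeper fingertip.

To row units: -0.045 m is -0.45, 0.035 m is 0.35.

Request:
nudge_tcp(segments=[0, -0.45, 0, 0, 0, 0, -0.45, 0, 0, 0, -0.05, -0.45, 0, 0, 0, -0.05, -0.45, 0, 0, 0, 0, -0.15, 0.2, 0, 0, 0, 0, 0.35, 0, 0, 0, 0, 0.2, 0, 0, 0, 0, 0, 0, 0])

```text
t: 8.9
eef_pos: [0.5373, -0.0038, 0.1414]
tool_rot: [-0.0, 0.996, 0.09, -0.003]
contact_force: [-0.7, -0.3, 0.6]
gripper_width: 0.004
grasp_force: 0.0
```

```bash
python3 -c "
from h import *
go(.5423,-.0054,.079)"
```

```text
yaw 0.1798 dx,dy in tool 0.0047 0.0025 dz 0.0624 t 8.9 F [-0.7 -0.3  0.6]
```

Request:
nudge_tcp(segments=[0.05, 0.02, 0.3, 0, 0, 0, 0, 0.23, 0, 0, 0, 0, 0.08, 0, 0, 0, 0, 0, 0, 0])

```text
t: 9.3
eef_pos: [0.5449, -0.0057, 0.0829]
tool_rot: [-0.0, 0.996, 0.089, -0.001]
contact_force: [-0.5, -1.2, -1.1]
gripper_width: 0.001
grasp_force: 0.0
```

Request:
nudge_tcp(segments=[-0.05, 0, 0, 0, 0, -0.05, 0, 0, 0, 0, -0.03, 0, 0, 0, 0, 0, 0, 0, 0, 0])

```text
t: 9.7
eef_pos: [0.5323, -0.0087, 0.0835]
tool_rot: [0.0, 0.996, 0.088, 0.0]
contact_force: [-0.4, 0.0, 0.3]
gripper_width: -0.003
grasp_force: 0.0
```

Request:
nudge_tcp(segments=[-0.03, 0, 0, 0, 0, 0, 0, 0, 0, 0])

```text
t: 9.9
eef_pos: [0.5298, -0.009, 0.0832]
tool_rot: [0.0, 0.996, 0.088, 0.001]
contact_force: [1.5, -0.9, 0.8]
gripper_width: 0.001
grasp_force: 0.4
```

```bash
python3 -c "
from h import *
go(.5285,-.0074,.079)"
```

```text
yaw 0.1767 dx,dy in tool -0.001 -0.0018 dz 0.0042 t 9.9 F [ 1.5 -0.9  0.8]
```

Light contact. I'll push until the stop resists.

Request:
nudge_tcp(segments=[-0.03, 0, 0.01, 0, 0, 0, 0, 0, 0, 0])

```text
t: 10.1
eef_pos: [0.5293, -0.009, 0.083]
tool_rot: [-0.0, 0.996, 0.088, 0.003]
contact_force: [6.6, 1.1, 1.5]
gripper_width: 0.002
grasp_force: 2.8
```

Request:
nudge_tcp(segments=[-0.03, 0, 0, 0, 0, 0, 0, 0, 0, 0])

```text
t: 10.3
eef_pos: [0.5292, -0.009, 0.0833]
tool_rot: [-0.001, 0.996, 0.089, 0.006]
contact_force: [12.7, 2.0, -5.7]
gripper_width: -0.001
grasp_force: 6.5
```

The lid is at its stop. I'll retreat, check it, and set up in front of lug 2.

To row units: -0.05 m is -0.5, -0.03 m is -0.3.

Request:
nudge_tcp(segments=[0.12, 0, 0, 0, 0, 0, 0, -0.5, 0, 0, -0.2, 0, -0.5, 0, 0, -0.3, -0.3, 0, 0, 0, -0.3, -0.3, 0, 0, 0, -0.1, -0.3, 0, 0, 0, 0, 0, 0, 0, 0])

```text
t: 11.0
eef_pos: [0.4296, 0.0681, 0.1781]
tool_rot: [-0.0, 0.996, 0.091, -0.001]
contact_force: [0.7, -0.2, 0.2]
gripper_width: 0.003
grasp_force: 0.0
```

```bash
python3 -c "
from h import *
shut(3);shut(2)
go(.4605,.0747,.079)"
```

```text
lid 3 shift px (0.0, 0.0) score 0.977
lid 2 shift px (2.125, -6.0) score 0.209
yaw 0.1784 dx,dy in tool 0.0298 -0.0042 dz 0.0991 t 11.1 F [ 1.1 -0.6  0.4]
```

Lid 3 is shut, with zero shift. Lid 2 is hidden by the arm in this view. Now I'll open box 2.

To row units: 0.04 m is 0.4, 0.022 m is 0.22.

Request:
nudge_tcp(segments=[0.22, -0.04, 0.2, 0, 0, 0, 0, 0.4, 0, 0, 0, 0, 0.4, 0, 0, 0, 0, 0.03, 0, 0, 0, 0, 0, 0, 0])

```text
t: 11.6
eef_pos: [0.453, 0.0721, 0.0747]
tool_rot: [0.0, 0.996, 0.088, -0.001]
contact_force: [0.3, -0.4, 1.2]
gripper_width: 0.001
grasp_force: 0.0
```

```bash
python3 -c "
from h import *
go(.4605,.0747,.079)"
```

```text
yaw 0.1758 dx,dy in tool 0.0078 -0.0012 dz -0.0043 t 11.6 F [ 0.3 -0.4  1.2]
```

Request:
nudge_tcp(segments=[0.12, 0, 0, 0, 0, 0.12, 0, 0, 0, 0, 0.15, 0, 0, 0, 0, 0.15, 0, 0, 0, 0, 0.15, 0, 0, 0, 0, 0.15, 0, 0, 0, 0, 0.15, 0, 0, 0, 0, 0, 0, 0, 0, 0])

```text
t: 12.4
eef_pos: [0.5543, 0.0907, 0.0769]
tool_rot: [-0.0, 0.996, 0.088, 0.002]
contact_force: [0.7, 0.6, -0.1]
gripper_width: -0.005
grasp_force: 0.0
```

Request:
nudge_tcp(segments=[-0.2, 0, -0.2, 0, 0, 0, 0, -0.5, 0, 0, 0, 0.3, -0.5, 0, 0, 0, 0.5, -0.4, 0, 0, 0, 0.5, 0, 0, 0, 0, 0.5, 0, 0, 0, 0, 0.5, 0, 0, 0, 0, 0.4, 0, 0, 0, 0, 0, 0, 0, 0])

```text
t: 13.3
eef_pos: [0.5758, -0.1722, 0.2202]
tool_rot: [0.002, 0.997, 0.083, 0.001]
contact_force: [-1.0, -0.1, 0.0]
gripper_width: 0.003
grasp_force: 0.0
```

```bash
python3 - <<'E'
from h import *
a=bot.read_camera("top")[130:240,170:330];b=bot.read_camera("scene")[140:250,200:360]
cv2.imwrite("pics/o2.png",cv2.resize(np.vstack([a,b]),None,fx=2.6,fy=2.6,interpolation=2))
go(.495,.0811,.082)
E
```

```text
yaw 0.1743 dx,dy in tool -0.037 -0.2564 dz 0.1381 t 13.4 F [-0.7  0.3 -0.2]
```

View pics/o2.png

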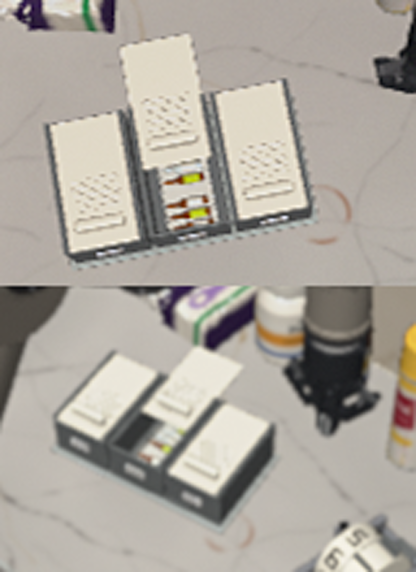

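Box 2 holds the ampoules (amber vials at (185, 195)). Next I push its lid to the end stop.

To row units: -0.045 m is -0.45, -0.03 m is -0.3.

Request:
nudge_tcp(segments=[0, -0.45, 0, 0, 0, 0, -0.45, 0, 0, 0, -0.1, -0.45, 0, 0, 0, -0.2, -0.45, 0, 0, 0, -0.2, -0.45, 0, 0, 0, -0.2, -0.3, 0.2, 0, 0, -0.15, -0.05, 0.3, 0, 0, 0, 0, 0, 0, 0])

```text
t: 14.2
eef_pos: [0.4416, 0.0786, 0.1672]
tool_rot: [0.001, 0.996, 0.091, -0.003]
contact_force: [1.0, -0.4, 0.5]
gripper_width: -0.001
grasp_force: 0.0
```

```bash
python3 -c "
from h import *
go(.543,.09,.080)"
```

```text
yaw 0.1831 dx,dy in tool 0.1018 0.0073 dz 0.0872 t 14.2 F [ 1.  -0.4  0.5]
```

Request:
nudge_tcp(segments=[0.4, 0.07, 0, 0, 0, 0.4, 0, 0, 0, 0, 0.18, 0, 0.2, 0, 0, 0, 0, 0.3, 0, 0, 0, 0, 0.3, 0, 0, 0, 0, 0.06, 0, 0, 0, 0, 0, 0, 0])

```text
t: 14.9
eef_pos: [0.5445, 0.0873, 0.0837]
tool_rot: [0.0, 0.996, 0.088, -0.0]
contact_force: [0.3, 0.5, 0.3]
gripper_width: -0.001
grasp_force: 0.0
```

```bash
python3 -c "
from h import *
go(.5766,.0962,.080)"
```

```text
yaw 0.1767 dx,dy in tool 0.0331 -0.0031 dz 0.0037 t 14.9 F [0.3 0.5 0.3]
```

Request:
nudge_tcp(segments=[0.08, -0.02, 0.03, 0, 0, 0.08, 0, 0, 0, 0, 0.08, 0, 0, 0, 0, 0.06, 0, 0, 0, 0, 0.04, 0, 0, 0, 0, 0, 0, 0, 0, 0])

```text
t: 15.5
eef_pos: [0.5782, 0.0954, 0.0805]
tool_rot: [-0.0, 0.996, 0.088, 0.001]
contact_force: [0.4, 1.0, 0.0]
gripper_width: 0.002
grasp_force: 0.0
```

Request:
nudge_tcp(segments=[0.03, 0, 0, 0, 0, 0, 0, 0, 0, 0])

```text
t: 15.7
eef_pos: [0.5786, 0.0955, 0.0799]
tool_rot: [0.0, 0.996, 0.088, -0.002]
contact_force: [-4.1, -1.0, 2.6]
gripper_width: -0.002
grasp_force: 2.6
```

Request:
nudge_tcp(segments=[0.02, 0, 0, 0, 0, 0, 0, 0, 0, 0])

```text
t: 15.9
eef_pos: [0.5787, 0.0954, 0.0797]
tool_rot: [0.001, 0.996, 0.088, -0.004]
contact_force: [-10.0, -1.3, 8.2]
gripper_width: -0.0
grasp_force: 5.2
```

The lid is at its end stop, confirmed at 10 N. Now the setter: the target is number 2, so q = π/4. I roll the top toward the robot by three lugs and a bit.

To row units: 0.044 m is 0.44, -0.05 m is -0.5, 0.12 rad is 0.48.

Request:
nudge_tcp(segments=[-0.12, 0, 0, 0, 0, 0, 0, -0.5, 0, 0, 0, 0, -0.5, 0.48, 0, 0, 0, -0.3, 0.48, 0, 0, 0, 0, 0.48, 0, 0.08, 0.44, 0, 0, 0, 0.08, 0.44, 0, 0, 0, 0.08, 0.44, 0, 0, 0, 0.08, 0.44, 0, 0, 0, 0.08, 0.44, 0, 0, 0, 0.08, 0.44, 0, 0, 0, 0.08, 0.44, 0, 0, 0, 0.08, 0.44, 0, 0, 0, 0.08, 0.35, 0, 0, 0, 0, 0, 0, 0, 0])

```text
t: 17.4
eef_pos: [0.5688, -0.3072, 0.2101]
tool_rot: [0.002, 0.995, -0.096, 0.0]
contact_force: [-0.1, 0.0, 0.4]
gripper_width: 0.001
grasp_force: 0.0
```

```bash
python3 - <<'E'
from h import *
im=bot.read_camera("top");a=im[130:240,170:330]; cv2.imwrite("pics/chk.png",im)
shut(1);shut(3)
go(.5643,-.3057,.126)
E
```

```text
lid 1 shift px (0.0, 0.0) score 0.993
lid 3 shift px (0.0, 0.0) score 0.991
yaw -0.1828 dx,dy in tool -0.0051 0.008 dz 0.0842 t 17.55 F [ 0.9  1.4 -0.3]
```

Request:
nudge_tcp(segments=[0, 0, 0, 0, 0, 0, 0, 0, 0, 0])

```text
t: 17.75
eef_pos: [0.5712, -0.2979, 0.2105]
tool_rot: [-0.0, 0.996, -0.09, 0.0]
contact_force: [0.2, 1.0, 0.6]
gripper_width: 0.002
grasp_force: 0.0
```

```bash
python3 -c "
from h import *
go(.5643,-.3057,.126)"
```

```text
yaw -0.1807 dx,dy in tool -0.0054 0.0089 dz 0.0845 t 17.75 F [0.2 1.  0.6]
```

To row units: 0.009 m is 0.09, 0.035 m is 0.35.

Request:
nudge_tcp(segments=[-0.03, 0.09, 0.2, 0, 0, 0, 0, 0.35, 0, 0, 0, 0, 0.2, 0, 0, 0, 0, 0.08, 0, 0, 0, 0, 0, 0, 0, 0, 0, 0, 0, 0])

```text
t: 18.35
eef_pos: [0.5671, -0.3078, 0.1285]
tool_rot: [0.0, 0.996, -0.091, 0.001]
contact_force: [0.2, 0.4, 0.0]
gripper_width: -0.002
grasp_force: 0.0
```

```bash
python3 -c "
from h import *
go(.5210-.983*.0085,-.2977+.181*.0085,.131)"
```

```text
yaw -0.1826 dx,dy in tool -0.0556 -0.0015 dz -0.0025 t 18.35 F [0.2 0.4 0. ]
```

Request:
nudge_tcp(segments=[-0.1, 0, -0.01, 0, 0, -0.1, 0, -0.02, 0, 0, -0.1, 0, -0.01, 0, 0, -0.1, 0, 0, 0, 0, -0.1, 0, 0, 0, 0, -0.05, 0, 0, 0, 0, 0, 0, 0, 0, 0, 0, 0, 0, 0, 0])

```text
t: 19.15
eef_pos: [0.5113, -0.2978, 0.131]
tool_rot: [-0.0, 0.996, -0.092, -0.001]
contact_force: [0.6, -0.3, -1.0]
gripper_width: -0.001
grasp_force: 0.0
```

Request:
nudge_tcp(segments=[0.08, 0, 0, 0, 0, 0, 0, -0.4, 0, 0, 0.2, 0, -0.2, 0, 0, 0.3, 0, 0, 0, 0, 0.4, 0, 0, 0, 0, 0.4, 0, 0, 0, 0, 0, 0, 0, 0, 0, 0, 0, 0, 0, 0])

```text
t: 19.95
eef_pos: [0.6485, -0.3225, 0.1901]
tool_rot: [-0.0, 0.996, -0.091, -0.001]
contact_force: [-0.3, -0.3, -0.5]
gripper_width: 0.002
grasp_force: 0.0
```

```bash
python3 - <<'E'
from h import *
a=bot.read_camera("top")[155:240,335:400];b=bot.read_camera("scene")[215:300,295:385]
cv2.imwrite("pics/w1.png",np.hstack([cv2.resize(a,None,fx=5,fy=5,interpolation=2),cv2.resize(b,None,fx=5,fy=5,interpolation=2)]))
go(.5643,-.3057,.126)
E
```

```text
yaw -0.1835 dx,dy in tool -0.0845 -0.0021 dz 0.0648 t 20.05 F [-1.   0.1 -0.3]
```

View pics/w1.png

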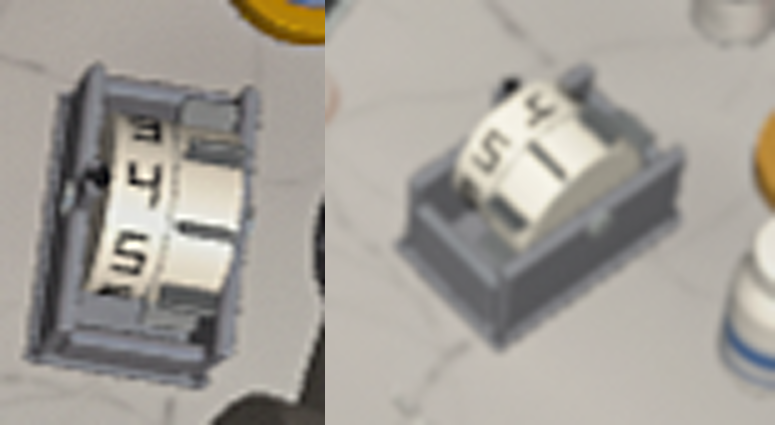

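Stroke 1 worked: "4" now stands at the pointer in both views (top crop (146, 184) against the diamond at (98, 176)). I'll repeat it twice.

Request:
nudge_tcp(segments=[-0.4, 0, 0, 0, 0, -0.3, 0, 0, 0, 0, -0.12, 0, 0, 0, 0, 0, 0, 0.3, 0, 0, 0, 0, 0.25, 0, 0, 0, 0, 0.06, 0, 0, 0, 0, 0, 0, 0, 0, 0, 0, 0, 0])

```text
t: 20.85
eef_pos: [0.568, -0.3084, 0.1316]
tool_rot: [0.0, 0.996, -0.092, 0.001]
contact_force: [-0.3, -0.4, -0.1]
gripper_width: 0.004
grasp_force: 0.0
```

```bash
python3 -c "
from h import *
go(.5113,-.2978,.131)"
```

```text
yaw -0.1833 dx,dy in tool -0.0577 -0.0001 dz 0.0006 t 20.85 F [-0.3 -0.4 -0.1]
```

Next is stroke 2, then resetting for stroke 3.

Request:
nudge_tcp(segments=[-0.1, 0, 0, 0, 0, -0.1, 0, 0, 0, 0, -0.1, 0, 0, 0, 0, -0.1, 0, 0, 0, 0, -0.1, 0, 0, 0, 0, -0.07, 0, 0, 0, 0, 0, 0, 0, 0, 0, 0, 0, 0, 0, 0])

```text
t: 21.65
eef_pos: [0.5103, -0.2976, 0.13]
tool_rot: [-0.0, 0.996, -0.092, -0.001]
contact_force: [-0.2, 0.7, -0.5]
gripper_width: -0.001
grasp_force: 0.0
```

Request:
nudge_tcp(segments=[0.08, 0, 0, 0, 0, 0, 0, -0.3, 0, 0, 0.1, 0, -0.1, 0, 0, 0.2, 0, 0, 0, 0, 0.19, 0, 0, 0, 0, 0, 0, 0.3, 0, 0, 0, 0, 0.1, 0, 0, 0, 0, 0, 0, 0, 0, 0, 0, 0, 0])

```text
t: 22.55
eef_pos: [0.567, -0.3082, 0.1305]
tool_rot: [-0.0, 0.996, -0.092, -0.0]
contact_force: [-0.6, -0.2, -0.5]
gripper_width: -0.004
grasp_force: 0.0
```

```bash
python3 -c "
from h import *
go(.5113,-.2978,.131)"
```

```text
yaw -0.1834 dx,dy in tool -0.0567 -0.0001 dz -0.0005 t 22.55 F [-0.6 -0.2 -0.5]
```

To row units: -0.01 m is -0.1, -0.0055 m is -0.055.

Request:
nudge_tcp(segments=[-0.1, 0, 0, 0, 0, -0.1, 0, 0, 0, 0, -0.1, 0, 0, 0, 0, -0.1, 0, 0, 0, 0, -0.1, 0, 0, 0, 0, -0.055, 0, 0, 0, 0, 0, 0, 0, 0, 0, 0, 0, 0, 0, 0])

```text
t: 23.35
eef_pos: [0.5118, -0.2979, 0.1301]
tool_rot: [-0.0, 0.996, -0.092, -0.001]
contact_force: [0.2, 0.3, -0.2]
gripper_width: -0.002
grasp_force: 0.0
```

Request:
nudge_tcp(segments=[0.08, 0, 0, 0, 0, 0, 0, -0.4, 0, 0, 0.2, 0, -0.2, 0, 0, 0.3, 0, 0, 0, 0, 0.4, 0, 0, 0, 0, 0.4, 0, 0, 0, 0, 0, 0, 0, 0, 0, 0, 0, 0, 0, 0])

```text
t: 24.15
eef_pos: [0.649, -0.3225, 0.1891]
tool_rot: [-0.0, 0.996, -0.091, -0.001]
contact_force: [-1.1, -0.4, -0.9]
gripper_width: 0.002
grasp_force: 0.0
```

```bash
python3 - <<'E'
from h import *
im=bot.read_camera("top");a=im[155:240,335:400];b=im[130:240,170:330]
cv2.imwrite("pics/w3.png",np.hstack([cv2.resize(a,(390,510),interpolation=2),cv2.resize(b,(400,275),interpolation=2)[:275] if 0 else cv2.copyMakeBorder(cv2.resize(b,(400,275),interpolation=2),0,235,0,0,0)]))
# fin centre: dark pixels on drum right half
sub=cv2.cvtColor(im,6)[192:208,370:382]; print(sub)
sub0=cv2.cvtColor(cv2.imread("pics/top0.png"),6)[192:208,370:382]; print(sub0)
E
```

```text
[[191 221 216 215 214 213 212 212 211 210 209 210]
 [180 224 220 218 218 217 216 215 214 215 214 214]
 [196 225 222 220 220 220 219 219 217 217 217 218]
 [216 227 224 224 223 223 223 222 221 221 221 222]
 [218 228 226 225 225 225 224 225 223 223 222 226]
 [231 230 229 229 227 227 226 225 226 224 225 230]
 [242 243 243 241 237 235 233 230 229 229 229 234]
 [164 122 138 158 197 214 235 246 244 241 238 241]
 [125  53  92  90  96  96 108 116 125 133 181 242]
 [193 119 113 105 106 104 101  96  98  94  98 137]
 [233 233 205 180 165 122 118 118 107 106 107 109]
 [232 233 232 232 233 231 232 234 234 205 185 152]
 [228 227 228 230 231 232 232 234 236 235 239 186]
 [225 225 225 226 226 227 227 227 228 231 231 177]
 [221 222 222 224 224 224 225 225 225 229 227 174]
 [218 219 220 220 221 221 221 223 224 230 206 145]]
[[170 201 196 194 194 191 191 190 189 189 188 187]
 [160 204 200 198 196 197 194 195 192 192 192 192]
 [173 206 203 202 201 200 199 199 199 196 196 197]
 [193 209 207 207 205 203 204 202 200 200 200 201]
 [199 214 211 211 210 209 207 206 207 203 207 207]
 [221 222 220 219 216 213 213 213 212 211 211 214]
 [191 148 172 190 212 229 227 226 222 220 217 223]
 [128  63  89  87  95 114 119 116 160 189 186 217]
 [152  70  95  95  89  90  86  84  97  98  85 110]
 [217 178 160 149 111 108 107  99  95  98  93  93]
 [220 216 212 214 207 209 212 181 157 170 136 125]
 [214 215 216 217 218 217 220 216 212 216 217 180]
 [212 212 213 212 213 213 213 215 216 218 226 180]
 [208 209 209 210 211 211 213 212 214 216 208 157]
 [203 204 205 205 208 206 209 208 211 216 206 155]
 [199 200 202 203 204 204 205 205 207 213 183 127]]
```

View pics/w3.png

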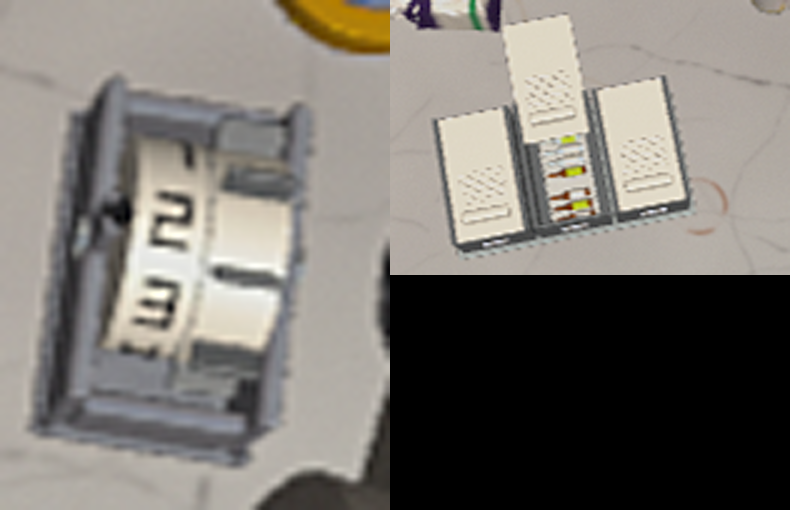

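"2" stands at the pointer: in the left crop its centre is (172, 221) against the diamond at (117, 210). Box 2 is open with the tray in place and the others are shut. I'll quantify the angle.

```bash
python3 - <<'E'
from h import *
im=bot.read_camera("top"); g=255-cv2.cvtColor(im,6).astype(float)
def cen(r0,r1,c0,c1,t):
    w=np.clip(g[r0:r1,c0:c1]-t,0,None); y,x=np.mgrid[r0:r1,c0:c1]; return np.array([(w*x).sum(),(w*y).sum()])/w.sum()
d2=cen(186,198,359,368,70); d3=cen(201,211,356,366,70); fin=cen(197,205,371,380,80); print("2",d2,"3",d3,"fin",fin)
ps=cen(186,194,350,358,170); print("diamond",ps,ray("top",*ps,.128).round(4))
C=np.array([.5243,-.2795]);ex=np.array([.983,-.181]);ey=np.array([.181,.983])
for nm,px,z in(("2",d2,.128),("3",d3,.076+.052*.707),("fin",fin,.076+.066*.924),("ptr",ps,.128)):
    w=ray("top",*px,z)[:2]-C; print(nm,"local x,y mm",(w@ex*1e3).round(1),(w@ey*1e3).round(1))
E
```

```text
2 [363.3823434  190.85913664] 3 [361.22705667 205.35758684] fin [374.98263889 200.67071759]
diamond [353.88035714 190.11964286] [ 0.5316 -0.2345  0.128 ]
2 local x,y mm 0.9 19.5
3 local x,y mm -36.8 18.1
fin local x,y mm -24.3 -13.1
ptr local x,y mm -1.0 45.6
```

```bash
python3 -c "
from h import *
print(ray('top',235.2,176.8,.09).round(4)); shut(1);shut(3)
print(bot.hand_in())"
```

```text
[0.5908 0.0963 0.09  ]
lid 1 shift px (0.0, 0.0) score 0.993
lid 3 shift px (0.0, 0.0) score 0.991
the job is handed in; nothing more can be done
None
```

I handed the job in at about 24 s: the ampoule tray is in box 2, whose lid is pushed back to its end stop, lids 1 and 3 are shut, nothing was knocked over, and "2" stands at the pointer to within about 0.03 rad by the camera.

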